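# Draw the stone tray out from under the riser with the pull hook

### The job

Pick up the pull hook from its cork pad, drop its bent end into the brass eye of the stone tray that is pushed back under the low wooden riser, and draw the tray straight out until it is up against its stop blocks and both side catches have clicked into their notches; the stop frame is adjustable, so feel for it. The eye is only screwed into thin wood, so never load it with more than 15 N, and do not lift the tray or touch it with the fingers. Then unhook and lay the hook back on the cork pad, standing on the flat of its handle, without disturbing anything else.

Things in the scene. Friction and masses are not known exactly. Their poses are not given: they have to be found in the camera images.
- hook_grip (a point): Middle of the pull hook's dark wooden handle, half-way up (16 mm above its flat underside). Handle 90 long (x) x 20 wide (y) x 32 high mm, flat sides. x points along the 6 mm steel rod, which leaves the handle's front end 23 mm above the underside and ends 115 mm ahead of the handle's middle, where it is bent straight down. Stands on its underside on the pad at the start; hook mass 90 g.
- prong_tip (a point): Centre of the round end (radius 3 mm) of the hook's bent-down prong: 115 mm ahead of hook_grip along the hook's x and 9 mm lower (7 mm above the level of the handle's underside). The prong is a 6 mm round bar standing up from here to the rod, whose axis is 16 mm above this point.
- cork_pad: Thin cork pad lying on the table, 200 (x) x 75 (y) x 4 mm, fixed; origin at the centre of its underside. The hook lies on it along the pad's x at the start.
- rack: Low light-wood riser, fixed. Origin on the table under the middle of its roof's front edge; x points into the bay, z up. Roof x -0.005 to 0.242, y +-0.115, underside 95 mm, top 107 mm above the table. Its 8 mm floor board runs out in front of the roof as an apron to x -0.120. On the apron is clamped a dark stop frame, 26 mm high (see catch_left); tray channel 196 mm wide throughout.
- catch_left (a joint): Left (+y) steel spring ball of the stop frame; value = m pressed into the frame, 0 free. The frame is clamped at a different, unmeasured place each time: tray fully home anywhere from rack x -0.018 to +0.014. In the last 38 mm the balls first ride up on (4 to 7 N of pull), then rub along the steel strips on the tray's sides (1.5 mm in) and last click out into their notches.
- catch_right (a joint): The same ball on the right (-y) side. Right where both balls sit in the notches (value near 0 again) the tray's front board meets the frame's two rigid stop blocks, one at each front corner; between them 120 mm is open for the hook (only a 3 mm flat tie bar on the apron). Ridges at the notches (about 3 N) keep the tray from sliding back.
- tray: Open reddish wooden tray with stones, 150 (x) x 190 (y) x 42 mm, about 0.8 kg, on 5 mm waxed runners; origin at the centre of its underside (13 mm above the table when it stands in the riser), x pointing into the bay. Its front board is at its x -0.075. Loose; slides along the rack's x with about 1 to 3 N of friction. Its origin starts at rack x +0.098 to +0.122 and is between -0.018 and +0.014 when home.
- eye (a point): Centre of the brass screw eye on the middle of the tray's front: a level ring (hole axis vertical) of 4 mm round wire, hole 12.4 mm wide, 15 mm in front of the tray's front board (tray x -0.090) and 20 mm above the tray's underside, i.e. 33 mm above the table. Axes as the tray's.
- stone_rough: Craggy grey-green stone, 59 x 91 x 85 mm, bystander; origin at its underside.
- sand_box_1: Clear flat case of white sand, 108 x 68 x 28 mm, bystander; origin under its centre.
- sand_box_2: Clear flat case of white sand beside the other, 108 x 68 x 28 mm, bystander; origin under its centre.
- rock_brown: Small brown rock, 30 x 60 x 24 mm, bystander; origin at its underside.
- loupe: Reading lens with wooden handle, 52 x 133 x 12 mm, bystander; origin under its centre.
- lid_box: Small dark wooden box with sliding lid, 62 x 118 x 39 mm, bystander; origin under its centre.
- pencil: Green pencil, 124 mm long, bystander; origin under its centre.
- hake_brush: Flat brush with wooden handle, 82 x 37 x 9 mm, bystander; origin under its centre.
- hoop_sieve: Round bent-wood sieve, 92 mm wide, 30 mm high, standing on the riser's roof, bystander; origin under its centre.
- powder_jar: Glass jar of white powder with a cork, 44 mm wide, 70 mm high, standing on the riser's roof, bystander; origin under its centre.
- hook: The pull hook as a whole; origin under the middle of its handle, x along the rod. Same tool as hook_grip.
There are look-alikes about, which are no part of the job. There is more than one size of the cork_pad; the one meant has the size given above. There is more than one size of the hook; the job needs the larger.

How it is judged:
By the outcome, as a careful person would: the job done as asked, in the order asked, and still so for the second after the job is handed in, with the robot touching nothing.
It also fails if it takes over 70 s, if anything falls off the work surface, if the arm or the gripper's body presses on something with over 40 N, if the wrist force passes 120 N, or if a joint passes its speed limit or range.

### The arm

A 6-joint arm with a two-finger parallel gripper is mounted at the origin on a cart in front of the work surface, level with it; the furniture and walls round the work are solid. World frame = base frame: x ahead of the robot, y to its left, z up, the work surface at z = 0. Lengths are in m, angles in rad, forces in N, time in s.
With the tool pointing down it reaches from about 0.35 to 0.775 m from the base axis. Payload 5.5 kg.
Tool frame: the origin (TCP) lies between the finger pads; the fingertips stand 25 mm ahead of it and the grasp point (between the pads) lies 6 mm ahead of it; z points along the fingers, y is the line along which they close (so a half turn about z gives the same grasp; the last joint's range is limited). The gripper opens to 85 mm and grips with 20 to 120 N. Pads are 22 mm wide; open, the fingers measure 114 mm over their backs; the gripper's body (76 mm by 85 mm) begins 54 mm behind the grasp point. The pads swing forward as they close: fully open they stand 13 mm farther back than shut.
Start: joints at [1.185, 0.313, 0.046, 1.304, 0, 1.431], TCP at [0.14, 0.558, 0.256] pointing down, gripper open.
Joint ranges: [-2.76, 2.76], [-0.86, 1.69], [-1.03, 1.26], [-2.2, 2.34], [-1.47, 1.5], [-3.14, 3.14]. Speed limits (rad/s): [2.57, 2.57, 3.14, 3.14, 3.14, 3.14].

### API

Orientations are given as a rotation vector (axis times angle).
In Python, from plant import status, optics, robot gives the robot as it stands.
- The arm moves only by the tool play_rows, never from a script. Its argument "motion" is a list of rows, each an object with "twist": the turn, a rotation vector about the tool's x, y, z in degrees, a list of three; "dp": the shift along the tool's x, y, z in cm, a list of three; "hand": the closure, from -1 (fully open) to 1 (shut). In form: [{"twist": [ax, ay, az], "dp": [x, y, z], "hand": hand}, ...]. A call has 1 to 20 rows; each row is the pose to reach, as a shift and turn from the pose commanded when the call began, along the tool's axes at that moment; what a row does not reach only later rows make up. A row lasts 1/10 s, in which the tool goes at most 50 mm and 8.59 degrees, less where a joint would pass 70% of its speed; a pose out of reach is approached as far as the arm can. A call with a gripper value outside its range is refused whole. The fingers move at their own pace and stop on an object; the grip force is fixed at half the most. Time passes only in rows, so rows that repeat a pose let the fingers close. It gives the time, the measured TCP pose, the force, the opening and the grip force at its end, in the units of the state.
- status.read_state(): the state, without advancing time (a new reading comes with each control period).
- optics.camera(name): name is "side" or "top"; returns a dict with "color" (420x560x3 uint8, red, green, blue), "fx", "fy", "cx", "cy" (pixels), "view" (4x4, takes a point from world to camera coordinates). Camera axes: x right, y down, z forward; pixel columns grow to the right and rows downward; lengths in m; the calibration is good to about 2 mm. A picture is of the moment at which its call begins. There is no depth.
- robot.close_job(): hands the job in; it is judged then, once.
The state is a dict: "clock": time; "joint_pos": joint angles; "qd": joint speeds; "joint_torque": joint torques, N m; "tcp_pos": TCP position; "tool_rot": TCP orientation; "ft_force": force on the tool from outside, world axes, zero at the start; "torque": the same for the moment, N m; "width": finger opening in m; "finger_force": force on a finger pad.
Only numpy, scipy, OpenCV 4.12 (cv2) and the standard library are available. Lean on these libraries where they do the work, as an engineer would, in place of code of your own. Each camera call takes 0.05 s, during which the arm holds its last target. There are 200 camera calls.

## Working session

There is one attempt and no reset: what is moved stays moved. The work goes in short steps, Python scripts to look and compute and a tool call to move; the robot and the scene stay as the last step left them, time stands still between calls to the robot, and variables do not carry over. Pictures are saved under pics/ and viewed, at most 10 in all, crops included, and the job is handed in when it is done.

Besides the shell and the picture viewer there is one more tool, called after "Request:" in YAML: its name, and indented under it one key for each argument. play_rows: Moves the arm, as the interface text tells. Its arguments: {"type":"object","properties":{"motion":{"type":"array"}},"required":["motion"]}

```bash
mkdir -p pics; cat > h.py <<'E'
import numpy as np, cv2
from plant import status, optics, robot
from scipy.spatial.transform import Rotation as R
def shot(n,f=None):
    c=optics.camera(n)
    if f: cv2.imwrite('pics/'+f,c['color'][:,:,::-1])
    return c
def ray(c,u,v,z):
    V=np.array(c['view']);Rm=V[:3,:3];o=-Rm.T@V[:3,3]
    d=Rm.T@np.array([(u-c['cx'])/c['fx'],(v-c['cy'])/c['fy'],1])
    return o+d*(z-o[2])/d[2]
def proj(c,p):
    V=np.array(c['view']);q=V[:3,:3]@np.array(p)+V[:3,3]
    return c['fx']*q[0]/q[2]+c['cx'],c['fy']*q[1]/q[2]+c['cy']
E
python3 - <<'E'
from h import *
for n in ('top','side'):
    c=shot(n,n+'0.png');V=np.array(c['view']);print(n,c['fx'],c['cx'],c['cy'],(-V[:3,:3].T@V[:3,3]).round(3),V[:3,:3].round(2).tolist())
    np.save(n+'.npy',c,allow_pickle=True)
s=status.read_state();print(s)
E
```

```text
top 467.258306134051 276.35310552306214 211.86174675520508 [0.311 0.105 1.395] [[0.03, -1.0, 0.0], [-0.99, -0.03, -0.12], [0.12, 0.0, -0.99]]
side 398.9853275569498 281.3167162371925 207.56042526147394 [-0.054 -0.814  0.491] [[0.88, -0.48, 0.03], [-0.15, -0.32, -0.94], [0.46, 0.82, -0.35]]
{'clock': 0.1, 'joint_pos': array([1.18541558e+00, 3.13925691e-01, 4.51171608e-02, 1.30361018e+00,
       4.19151452e-06, 1.43121343e+00]), 'qd': array([ 0.00010938, -0.00267982,  0.0010015 ,  0.00053799, -0.00040708,
       -0.00109771]), 'joint_torque': array([ 3.61070473e-03, -4.81725383e+01,  2.99243778e+01,  1.27385659e-02,
       -7.50637423e-05,  2.35513829e-05]), 'tcp_pos': array([0.13975904, 0.55733689, 0.25550784]), 'tool_rot': array([-3.85074932e-01, -3.11747419e+00,  2.45910586e-03]), 'ft_force': array([-0.12659724,  0.62031139,  0.66614808]), 'torque': array([0.01559637, 0.0127991 , 0.04955102]), 'finger_force': 0.0, 'width': 0.08542185338431373}
```

View pics/top0.png

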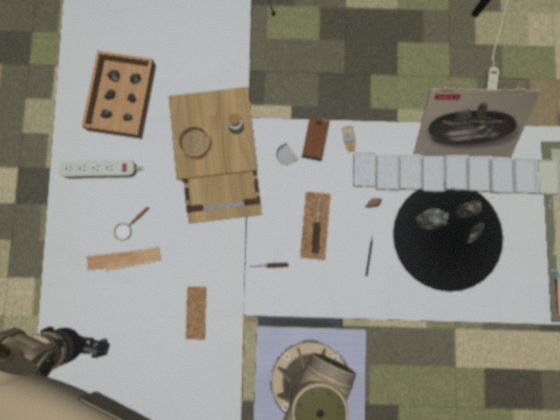

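View pics/side0.png

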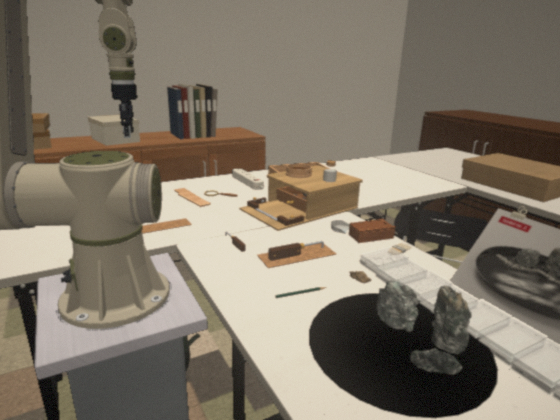

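The top view shows the candidate hooks: A at (316,230) on a cork pad (cols 302–330, rows 193–260), and B, a thin short one at (275,265) on the bare table. The candidate pads are at (316,226), (196,312) and the board at (123,259). A and its pad look the largest, so I'll check that by measuring and with one crop. The rack apron is at (222,195), and the roof front edge at about row 175.

```bash
python3 - <<'E'
from h import *
c=np.load('top.npy',allow_pickle=True).item();im=c['color'][:,:,::-1].copy()
a=cv2.resize(im[185:275,245:335],None,fx=6.5,fy=6.5,interpolation=cv2.INTER_CUBIC)
b=cv2.resize(im[80:228,160:268],(427,585),interpolation=cv2.INTER_CUBIC)
m=np.zeros((585,800,3),np.uint8);a=cv2.resize(a,(372,372));m[:372,:372]=a;m[:,373:]=b
cv2.imwrite('pics/crop1.png',m)
hsv=cv2.cvtColor(im,cv2.COLOR_BGR2HSV)
mask=((hsv[:,:,1]>70)&(hsv[:,:,0]<22)).astype(np.uint8)
for (x0,y0,x1,y1) in [(290,185,340,268),(180,280,215,345),(80,240,170,280),(255,255,292,272)]:
    s=np.zeros_like(mask);s[y0:y1,x0:x1]=mask[y0:y1,x0:x1]
    cn=max(cv2.findContours(s,0,2)[0],key=cv2.contourArea);r=cv2.minAreaRect(cn);bx=cv2.boxPoints(r)
    P=np.array([ray(c,u,v,.004)[:2] for u,v in bx]);print(r[0],P.mean(0).round(3),P.round(3).tolist(),np.linalg.norm(P[0]-P[1]).round(3),np.linalg.norm(P[1]-P[2]).round(3))
E
```

```text
(314.99700927734375, 225.36740112304688) [ 0.448 -0.009] [[0.353, 0.033], [0.547, 0.02], [0.543, -0.05], [0.349, -0.036]] 0.194 0.07
(195.55731201171875, 312.3799133300781) [0.182 0.335] [[0.109, 0.36], [0.256, 0.364], [0.256, 0.311], [0.109, 0.308]] 0.147 0.053
(123.11109924316406, 259.5346374511719) [0.329 0.557] [[0.333, 0.666], [0.367, 0.457], [0.325, 0.449], [0.291, 0.657]] 0.212 0.043
(267.5, 265.5) [0.324 0.13 ] [[0.325, 0.137], [0.326, 0.122], [0.323, 0.122], [0.322, 0.137]] 0.015 0.003
```

View pics/crop1.png

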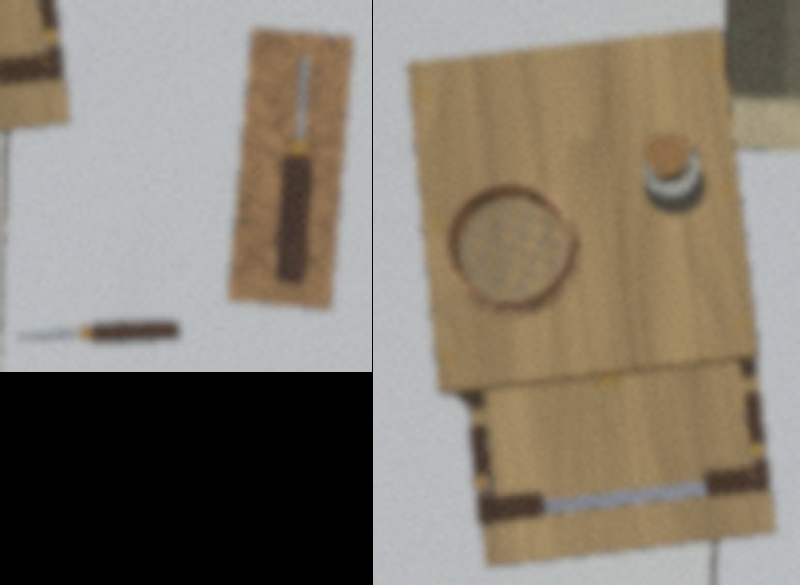

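A is the large hook, with a 90 mm handle, and it stands on the ~200x75 pad at (315,225). B is on the bare table and smaller, and the other pads measure 147x53 and 212x43. So A and its pad are the ones meant. Next come the precise poses of the hook, rack and eye.

```bash
python3 - <<'E'
from h import *
c=np.load('top.npy',allow_pickle=True).item();im=c['color'][:,:,::-1].copy()
P=lambda u,v,z:ray(c,u,v,z)[:2]
g=cv2.cvtColor(im,6)
s=np.zeros_like(g);s[215:262,304:330]=(g[215:262,304:330]<70)
cn=max(cv2.findContours(s,0,2)[0],key=cv2.contourArea);r=cv2.minAreaRect(cn);B=cv2.boxPoints(r)
print('handle px',r,'world@.036',P(*r[0],.036).round(4),[P(*b,.036).round(3).tolist() for b in B])
print('rod',P(245+303/4.133,185+57/4.133,.03),P(245+299/4.133,185+150/4.133,.027))
# rack
pts=dict(FL=(177.5,179.2,.107),FR=(257.1,170.6,.107),BL=(169.4,95.7,.107),BR=(248.3,87.6,.107),AL=(188.8,222.9,.008),AR=(261.7,214.3,.008))
W={k:P(*v) for k,v in pts.items()}
for k in W: print(k,W[k].round(4))
# rigid fit rack coordinates
L=dict(FL=(-.005,.115),FR=(-.005,-.115),BL=(.242,.115),BR=(.242,-.115))
ks=list(L);A=np.array([L[k] for k in ks]);Q=np.array([W[k] for k in ks])
H=(A-A.mean(0)).T@(Q-Q.mean(0));th=np.arctan2(H[0,1]-H[1,0],H[0,0]+H[1,1])
Rm=np.array([[np.cos(th),-np.sin(th)],[np.sin(th),np.cos(th)]]);o=Q.mean(0)-Rm@A.mean(0)
print('rack yaw',np.degrees(th),'o',o.round(4),'res',((A@Rm.T+o-Q)*1e3).round(1).tolist())
inv=lambda p:Rm.T@(p-o)
print('apron in rack',inv(W['AL']).round(4),inv(W['AR']).round(4))
for n,u,v,z in [('blockL front',515,522,.034),('blockR front',740,493,.034),('bar L',543,507,.011),('bar R',706,492,.011)]:
    print(n,inv(P((u-373)/3.954+160,v/3.953+80,z)).round(4))
np.savez('rack.npz',o=o,th=th)
cs=np.load('side.npy',allow_pickle=True).item()
for x in (.008,.02,.032):
    p=Rm@[x,0]+o;print('eye',p.round(3),np.round(proj(cs,[*p,.033]),1), 'grip r',np.linalg.norm(Rm@[x-.115,0]+o),'home r',np.linalg.norm(Rm@[-.207,0]+o))
print(R.from_rotvec(status.read_state()['tool_rot']).as_matrix().round(3).tolist())
i2=cs['color'][:,:,::-1];cv2.imwrite('pics/crop2.png',cv2.resize(i2[155:275,220:360],(700,600),interpolation=cv2.INTER_CUBIC))
E
```

```text
handle px ((315.6793212890625, 237.95172119140625), (5.813480377197266, 28.127849578857422), 3.3664603233337402) world@.036 [ 0.4074 -0.0085] [[0.367, 0.001], [0.449, -0.002], [0.448, -0.019], [0.366, -0.015]]
rod [ 0.52384586 -0.01462342] [ 0.45726544 -0.0132634 ]
FL [0.5557 0.3875]
FR [0.5868 0.1654]
BL [0.7979 0.4242]
BR [0.8289 0.1991]
AL [0.4432 0.3681]
AR [0.4754 0.1518]
rack yaw 8.100095331488175 o [0.575  0.2773] res [[-1.8, 3.0], [-0.6, -2.7], [0.5, 1.1], [1.9, -1.5]]
apron in rack [-0.1177  0.1085] [-0.1163 -0.1103]
blockL front [-0.0913  0.0804]
blockR front [-0.0883 -0.0878]
bar L [-0.079   0.0619]
bar R [-0.0814 -0.0616]
eye [0.583 0.278] [287.5 203.4] grip r 0.537401430415564 home r 0.4455707147207486
eye [0.595 0.28 ] [290.3 202.8] grip r 0.5486131074666432 home r 0.4455707147207486
eye [0.607 0.282] [293.  202.1] grip r 0.5598574693220755 home r 0.4455707147207486
[[-0.97, 0.243, -0.001], [0.243, 0.97, -0.002], [0.0, -0.002, -1.0]]
```

View pics/crop2.png

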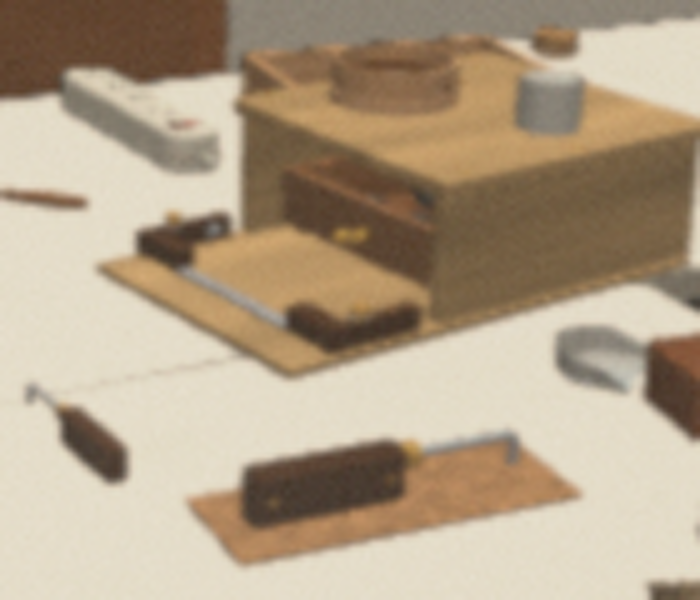

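The crop shows the target hook on its pad (handle 245–400, prong at (513,445)) and the tray front board under the roof. The brass eye ring is at crop (346,236), which is image px (289.2,202.2). The smaller hook stands alone at left.

```bash
cat >> h.py <<'E'
def to(p,yaw=None,base=None):
    """TCP target p (world), hook yaw deg -> dp cm, twist deg in tool axes (base=(pos,rotvec) start pose)"""
    s=status.read_state();bp,br=base or (s['tcp_pos'],s['tool_rot']);R0=R.from_rotvec(br)
    dp=R0.inv().apply(np.array(p)-bp)*100
    tw=[0,0,0]
    if yaw is not None:
        a=np.radians(yaw);Rt=R.from_matrix(np.array([[-np.cos(a),-np.sin(a),0],[-np.sin(a),np.cos(a),0],[0,0,-1]]).T.T)
        Rt=R.from_matrix(np.column_stack([[-np.cos(a),-np.sin(a),0],[-np.sin(a),np.cos(a),0],[0,0,-1]]))
        tw=(R0.inv()*Rt).as_rotvec(degrees=True)
    print('dp',np.round(dp,2).tolist(),'tw',np.round(tw,2).tolist())
def st():
    s=status.read_state();print(round(s['clock'],2),s['tcp_pos'].round(4),s['ft_force'].round(1),s['torque'].round(2),round(s['width'],4),round(s['finger_force'],1));return s
E
python3 - <<'E'
from h import *
cs=np.load('side.npy',allow_pickle=True).item();r=np.load('rack.npz');o=r['o'];th=float(r['th'])
p=ray(cs,289.2,202.2,.033)[:2];c,s=np.cos(th),np.sin(th);print('eye side',p,np.array([[c,s],[-s,c]])@(p-o))
to([.4085,-.0095,.13],-2.7); to([.4085,-.0095,.032],-2.7)
E
```

```text
eye side [0.59432024 0.2865167 ] [0.0204268  0.00636233]
dp [-39.86, -48.42, 12.62] tw [-0.09, -0.02, -11.38]
dp [-39.86, -48.4, 22.42] tw [-0.09, -0.02, -11.38]
```

Request:
play_rows:
  motion:
    - {"twist": [0,0,-4],"dp": [-13,-16,4],"hand": -1}
    - {"twist": [0,0,-8],"dp": [-26,-32,8],"hand": -1}
    - {"twist": [-0.1,0,-11.4],"dp": [-39.9,-48.4,12.6],"hand": -1}
    - {"twist": [-0.1,0,-11.4],"dp": [-39.9,-48.4,12.6],"hand": -1}
    - {"twist": [-0.1,0,-11.4],"dp": [-39.9,-48.4,12.6],"hand": -1}
    - {"twist": [-0.1,0,-11.4],"dp": [-39.9,-48.4,12.6],"hand": -1}
    - {"twist": [-0.1,0,-11.4],"dp": [-39.9,-48.4,12.6],"hand": -1}
    - {"twist": [-0.1,0,-11.4],"dp": [-39.9,-48.4,12.6],"hand": -1}
    - {"twist": [-0.1,0,-11.4],"dp": [-39.9,-48.4,12.6],"hand": -1}
    - {"twist": [-0.1,0,-11.4],"dp": [-39.9,-48.4,12.6],"hand": -1}
    - {"twist": [-0.1,0,-11.4],"dp": [-39.9,-48.4,12.6],"hand": -1}
    - {"twist": [-0.1,0,-11.4],"dp": [-39.9,-48.4,12.6],"hand": -1}
    - {"twist": [-0.1,0,-11.4],"dp": [-39.9,-48.4,12.6],"hand": -1}
    - {"twist": [-0.1,0,-11.4],"dp": [-39.9,-48.4,12.6],"hand": -1}
    - {"twist": [-0.1,0,-11.4],"dp": [-39.9,-48.4,12.6],"hand": -1}
    - {"twist": [-0.1,0,-11.4],"dp": [-39.9,-48.4,12.6],"hand": -1}
    - {"twist": [-0.1,0,-11.4],"dp": [-39.9,-48.4,12.6],"hand": -1}
    - {"twist": [-0.1,0,-11.4],"dp": [-39.9,-48.4,12.6],"hand": -1}

```text
clock: 1.9
tcp_pos: [0.4088, -0.0077, 0.1305]
tool_rot: [0.07, 3.14, 0.003]
ft_force: [0.0, -0.1, -0.2]
width: 0.0856
finger_force: 0.0
```

```bash
python3 - <<'E'
from h import *
st()
to([.4085,-.0095,.034],-2.7)
c=shot('side');im=c['color'][:,:,::-1];cv2.imwrite('pics/c3.png',cv2.resize(im[170:280,230:340],(600,600),interpolation=2))
E
```

```text
1.9 [ 0.4088 -0.0077  0.1305] [ 0.  -0.1 -0.2] [-0.02 -0.05 -0.01] 0.0856 0.0
dp [0.03, -0.2, 9.65] tw [0.11, 0.03, 0.15]
```

View pics/c3.png

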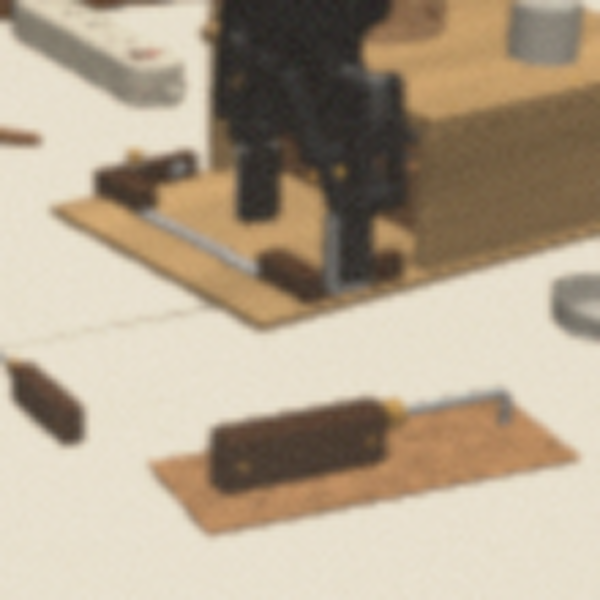

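The view is clear: gripper above, hook upright on the pad. Next I descend and grip.

Request:
play_rows:
  motion:
    - {"twist": [0.1,0,0],"dp": [0,-0.15,3],"hand": -1}
    - {"twist": [0.1,0,0],"dp": [0,-0.15,6],"hand": -1}
    - {"twist": [0.1,0,0],"dp": [0,-0.15,8],"hand": -1}
    - {"twist": [0.1,0,0],"dp": [0,-0.15,9.2],"hand": -1}
    - {"twist": [0.1,0,0],"dp": [0,-0.15,9.8],"hand": -1}
    - {"twist": [0.1,0,0],"dp": [0,-0.15,9.8],"hand": -1}
    - {"twist": [0.1,0,0],"dp": [0,-0.15,9.8],"hand": 0.4}
    - {"twist": [0.1,0,0],"dp": [0,-0.15,9.8],"hand": 0.7}
    - {"twist": [0.1,0,0],"dp": [0,-0.15,9.8],"hand": 1}
    - {"twist": [0.1,0,0],"dp": [0,-0.15,9.8],"hand": 1}
    - {"twist": [0.1,0,0],"dp": [0,-0.15,9.8],"hand": 1}
    - {"twist": [0.1,0,0],"dp": [0,-0.15,9.8],"hand": 1}
    - {"twist": [0.1,0,0],"dp": [0,-0.15,9.8],"hand": 1}

```text
clock: 3.25
tcp_pos: [0.4097, -0.0102, 0.0328]
tool_rot: [0.074, 3.139, 0.0]
ft_force: [-1.2, 0.6, 5.5]
width: 0.019
finger_force: 59.3
```

```bash
python3 - <<'E'
from h import *
s=st();print(R.from_rotvec(s['tool_rot']).as_matrix().round(4).tolist())
E
```

```text
3.25 [ 0.4097 -0.0102  0.0328] [-1.2  0.6  5.5] [ 0.11  0.15 -0.04] 0.019 59.3
[[-0.9989, 0.0468, 0.0014], [0.0468, 0.9989, 0.0], [-0.0014, 0.0001, -1.0]]
```

```bash
python3 - <<'E'
from h import *
to([.4097,-.0102,.13],-2.7);to([.4327,.256,.13],8.2);to([.4327,.256,.072],8.2)
E
```

```text
dp [-0.02, -0.0, -9.72] tw [0.0, 0.08, 0.02]
dp [-1.07, 26.7, -9.71] tw [-0.0, 0.08, -10.88]
dp [-1.06, 26.7, -3.91] tw [-0.0, 0.08, -10.88]
```

Request:
play_rows:
  motion:
    - {"twist": [0,0,0],"dp": [0,0,-1.5],"hand": 1}
    - {"twist": [0,0,0],"dp": [0,0,-4.5],"hand": 1}
    - {"twist": [0,0,0],"dp": [0,0,-8],"hand": 1}
    - {"twist": [0,0,0],"dp": [0,0,-9.7],"hand": 1}
    - {"twist": [0,0,-1],"dp": [0,2,-9.7],"hand": 1}
    - {"twist": [0,0,-3],"dp": [-0.2,6,-9.7],"hand": 1}
    - {"twist": [0,0,-5],"dp": [-0.5,10,-9.7],"hand": 1}
    - {"twist": [0,0,-7],"dp": [-0.7,14,-9.7],"hand": 1}
    - {"twist": [0,0,-9],"dp": [-0.9,18,-9.7],"hand": 1}
    - {"twist": [0,0,-10.9],"dp": [-1,22,-9.7],"hand": 1}
    - {"twist": [0,0,-10.9],"dp": [-1.1,25,-9.7],"hand": 1}
    - {"twist": [0,0,-10.9],"dp": [-1.1,26.7,-9.7],"hand": 1}
    - {"twist": [0,0,-10.9],"dp": [-1.1,26.7,-8],"hand": 1}
    - {"twist": [0,0,-10.9],"dp": [-1.1,26.7,-6],"hand": 1}
    - {"twist": [0,0,-10.9],"dp": [-1.1,26.7,-4.5],"hand": 1}
    - {"twist": [0,0,-10.9],"dp": [-1.1,26.7,-3.9],"hand": 1}
    - {"twist": [0,0,-10.9],"dp": [-1.1,26.7,-3.9],"hand": 1}
    - {"twist": [0,0,-10.9],"dp": [-1.1,26.7,-3.9],"hand": 1}

```text
clock: 5.05
tcp_pos: [0.4329, 0.2561, 0.0717]
tool_rot: [-0.225, 3.133, 0.0]
ft_force: [0.1, 0.1, -1.2]
width: 0.019
finger_force: 58.8
```

```bash
python3 - <<'E'
from h import *
s=st()
t=shot('top');c=shot('side');np.save('top1.npy',t,allow_pickle=True);np.save('side1.npy',c,allow_pickle=True)
a=t['color'][:,:,::-1][145:225,180:270];b=c['color'][:,:,::-1][165:245,245:335]
m=np.vstack([cv2.resize(a,None,fx=3.75,fy=3.75,interpolation=2),cv2.resize(b,None,fx=3.75,fy=3.75,interpolation=2)])
m=np.hstack([cv2.resize(a,(400,356),interpolation=2),cv2.resize(b,(400,356),interpolation=2)])
cv2.imwrite('pics/c4.png',m)
tip=s['tcp_pos']+R.from_euler('z',8.2,True).apply([.115-.0012,0,-.0218]);print(tip,proj(t,tip+[0,0,.016]),proj(c,tip))
E
```

```text
5.05 [0.4329 0.2561 0.0717] [ 0.1  0.1 -1.2] [ 0.01 -0.01 -0.04] 0.019 58.8
[0.54553846 0.27231472 0.04990129] (np.float64(220.1467331577429), np.float64(186.56292866298682)) (np.float64(278.6848063141112), np.float64(200.80612727042785))
```

View pics/c4.png

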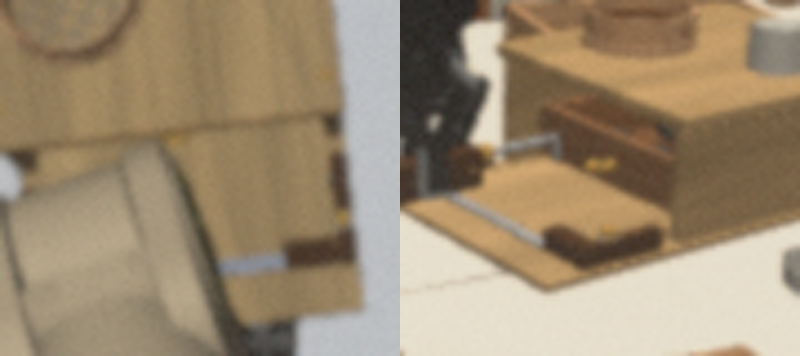

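Right half: the prong is at crop (557,144), tip about px (280.3,199). The eye is at crop (600,163), px about (290,201.7). The top view of the tip is hidden by the arm, so I'll get numbers from differencing the side images.

```bash
python3 - <<'E'
from h import *
c=np.load('side1.npy',allow_pickle=True).item();c0=np.load('side.npy',allow_pickle=True).item()
d=np.abs(c['color'].astype(int)-c0['color']).sum(2)
print('diff rows190-203, cols 264-285');print(d[190:204,264:286])
im=c0['color'];h=cv2.cvtColor(im,cv2.COLOR_RGB2HSV)
print('sat*val eye region rows198-207 cols282-298, R-B');print((im[198:207,282:299,0].astype(int)-im[198:207,282:299,2]))
print(im[198:207,282:299,1])
th=np.radians(8.2);ex=[np.cos(th),np.sin(th),0];e=np.array([.595,.282,.033])
for v in (ex,[-ex[1],ex[0],0],[0,0,1]): print((np.array(proj(c,e+.01*np.array(v)))-proj(c,e)).round(2))
t=np.load('top.npy',allow_pickle=True).item();print(ray(t,219.8,175.8,.107),ray(t,219.8,175.8,.101))
E
```

```text
diff rows190-203, cols 264-285
[[ 10   6   4   0   2   3   4   6   2   4   2   8   8   5   1   3  19   6
    3  24  13   6]
 [  3   6   7  12  10   5   2  13   3   6   8   5   4   3  13   2  12   3
    4   6   3   2]
 [  1   7   8   4   5   8   9   2   5   4   5   2   3   5   4   3   1   8
   11   6   7   4]
 [ 13  15   2   5   7   8  15   4  12   3  12   5   8   9  10   6   9  12
    9  11  25   6]
 [  9   4   6   8   4   3   3   8   3   8   4   7  14  30  43  44  40  26
    9   5   2  12]
 [  8   3  10  12   2   3   4   9  23  42  33  77  77 120 125 147  80  20
    0   5   3   9]
 [ 20  10   4  16  20  43  64  60  79  96 128 136 155 150 136 126 100  34
    7   4   7   1]
 [ 71  50   5   9  47  99 142 118 115  85  78  88  75  66  59  79  95  45
    3   9  14   7]
 [120  84  26  79  21  60  76  70  47  21  15  18  22  30  26  61  83  43
    8   5   3   7]
 [109  67  38  88  47  16   9  14   5   5   3   3   4   2  24  60  88  49
    5   4   3   9]
 [ 54  57  10  20  11  11   3   1   3  13   3  10   3   4   6  48  60  34
    4  10   1   8]
 [ 23  13  14   8   8  10   6   5   9   6   2 
[... 820 characters left out ...]
70  68  68  72  78]
 [ 65  67  66  67  66  70  69  69  65  70  71  70  70  69  65  68  70]
 [ 67  71  67  64  68  82  90  86  82  86  92  82  73  68  71  67  68]
 [ 96  82  70  69  81 111 128 118 109 117 118  92  73  70  71  64  69]
 [138 116  90  81  92 112 120 112 112 113 111  85  69  67  68  68  65]
 [150 139 129 112 101 101  98  92  93  93  82  72  67  67  68  69  68]
 [152 151 146 139 132 118 104  88  80  71  70  72  70  66  68  70  64]
 [148 147 145 144 145 139 132 120  98  83  72  65  67  69  70  68  68]
 [149 147 149 148 148 148 145 141 134 118 100  80  76  66  68  64  68]]
[ 2.31 -0.54]
[-1.81 -0.84]
[ 0.1  -2.78]
[0.56885191 0.26946734 0.107     ] [0.57005303 0.27023367 0.101     ]
```

Request:
play_rows:
  motion:
    - {"twist": [0,0,0],"dp": [-1.2,0.1,0],"hand": 1}
    - {"twist": [0,0,0],"dp": [-2.6,0.2,0],"hand": 1}
    - {"twist": [0,0,0],"dp": [-3.8,0.3,0],"hand": 1}
    - {"twist": [0,0,0],"dp": [-4.4,0.37,0],"hand": 1}
    - {"twist": [0,0,0],"dp": [-4.4,0.37,0.4],"hand": 1}
    - {"twist": [0,0,0],"dp": [-4.4,0.37,0.8],"hand": 1}
    - {"twist": [0,0,0],"dp": [-4.4,0.37,0.9],"hand": 1}
    - {"twist": [0,0,0],"dp": [-4.4,0.37,0.9],"hand": 1}

```text
clock: 5.95
tcp_pos: [0.4747, 0.2658, 0.0618]
tool_rot: [0.225, -3.132, 0.001]
ft_force: [0.1, 1.6, -0.1]
width: 0.0188
finger_force: 58.8
```

```bash
python3 - <<'E'
from h import *
s=st();c=shot('side');np.save('side2.npy',c,allow_pickle=True)
c0=np.load('side.npy',allow_pickle=True).item()
d=np.abs(c['color'].astype(int)-c0['color']).sum(2)
print(d[190:206,280:299])
tip=s['tcp_pos']+R.from_euler('z',8.2,True).apply([.115-.0012,0,-.0218]);print(tip,proj(c,tip))
im=np.hstack([cv2.resize(x['color'][:,:,::-1][180:215,270:305],(400,400),interpolation=2) for x in (c0,c)]);cv2.imwrite('pics/c5.png',im)
E
```

```text
5.95 [0.4747 0.2658 0.0618] [ 0.1  1.6 -0.1] [0.   0.02 0.01] 0.0188 58.8
[[ 17   4   9  13   4   4  11   6   7   4   6   5   3   3  17   2   5   6
    2]
 [  4   2   6   6   1   3   2   8   3  13   6  12   6  10  13   4   8   7
    7]
 [  3   5  15   8   1   6   5  13   4   9   3   4  20   4   7   4   8  13
   12]
 [  8   7   9  23  25   9   5   8   8   3  10   4   8   3   2   3   5   7
    1]
 [ 10  10   1   8   2   6   7   2  29   8   8   7  11   2  13   4  16   3
    9]
 [  9  10  13   3  40  42  69  92  95  55  28   6   8   9   5   4  10   8
    3]
 [ 54  89  93  95 114 147 172 197 167 122  59   5   7   4  18   4   5   9
    9]
 [140 184 199 178 168 135 108 119  93  92  47  23   7   8   2   2   3  13
   11]
 [145 151 137 104  77  69  55  22  44  88  59   4  18  14   4   9   4  10
    3]
 [ 66  54  38  20  12   6   4   9  43  83  55   8  11   4   3   3  13   9
    3]
 [  7   6   7   5   7   8  12  14  28  50  26  15   4   3   1   5   3  13
    6]
 [  5   9   4   3   4   2   5   9  13  37  17  21   6  11   1   6  10   7
    4]
 [ 11   4   3   5  27   9   5  17  14  13   5  12   4  10  13   4   1   7
    6]
 [  6  12   8  20   6   3  13   8   8   5   5   1  11  10   8  11   7   3
    7]
 [  9   8   8   7   8  15   6  11   7   7   7   5   3   9   5   7   6   5
   20]
 [  4  10  19  19  10  19   6   7   5   3   5   5   5  21  10   2   3   3
    4]]
[0.58730413 0.28200171 0.03996274] (np.float64(288.129439609688), np.float64(200.96698614811945))
```

View pics/c5.png

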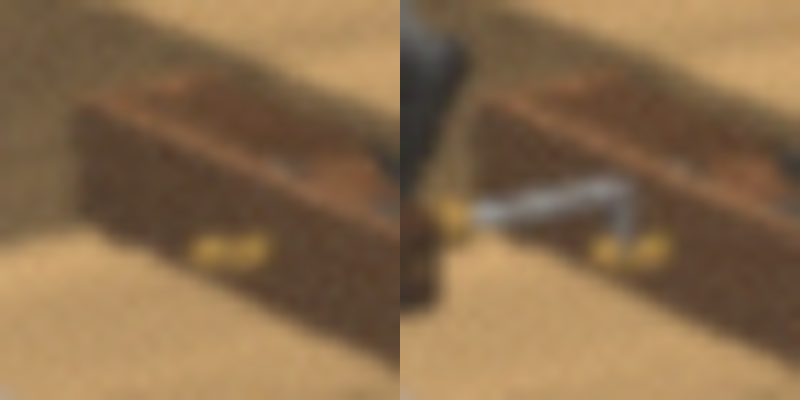

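The prong is right above the ring: prong u≈289.05, ring hole u≈289.5, v≈201.4. One quick check of the depth direction, using the rod slope and the tray's front-left top corner at px (276.6,188.3).

```bash
python3 - <<'E'
from h import *
c=np.load('side2.npy',allow_pickle=True).item();tip=np.array([.58730,.28200,.03996]);r=R.from_euler('z',8.2,True)
for b in (-.0,-.02,-.035): print('rod',np.round(proj(c,tip+r.apply([b,0,.016])),2))
o=np.array([.575,.2773])
ri=R.from_euler('z',-8.2,True)
inv=lambda p:ri.apply([*(p[:2]-o),0])[:2]
print('corner TL',inv(ray(c,276.5,188.5,.055)),'expect eye+(.015,.095)','BL',inv(ray(c,276.5,198.6,.018)))
print('eye abs',inv(ray(c,289.5,201.4,.033)),'tip abs by pixel',inv(ray(c,289.05,201.2,.037)),'tip cmd',inv(tip))
for p in [(-.12,-.115,.008),(-.12,.115,.008),(-.005,-.115,.107),(-.005,.115,.107)]:
    q=r.apply([p[0],p[1],0])+[*o,0];q[2]=p[2];print(p,np.round(proj(c,q),1), np.round((np.array(proj(c,q))-[220,155])*5,0))
E
```

```text
rod [288.28 196.49]
rod [283.55 197.54]
rod [279.94 198.35]
corner TL [0.03300534 0.0971588 ] expect eye+(.015,.095) BL [0.03168395 0.09403895]
eye abs [0.02628747 0.01218179] tip abs by pixel [0.0192255  0.00585396] tip cmd [0.0128446  0.00289761]
(-0.12, -0.115, 0.008) [277.  230.2] [285. 376.]
(-0.12, 0.115, 0.008) [237.1 207.6] [ 86. 263.]
(-0.005, -0.115, 0.107) [307.8 192.3] [439. 187.]
(-0.005, 0.115, 0.107) [265.  174.8] [225.  99.]
```

Estimates bracket the current position to within a few mm, so I'll probe gently downward.

Request:
play_rows:
  motion:
    - {"twist": [0,0,0],"dp": [0,0,0.1],"hand": 1}
    - {"twist": [0,0,0],"dp": [0,0,0.2],"hand": 1}
    - {"twist": [0,0,0],"dp": [0,0,0.3],"hand": 1}
    - {"twist": [0,0,0],"dp": [0,0,0.3],"hand": 1}

```text
clock: 6.4
tcp_pos: [0.4755, 0.266, 0.0592]
tool_rot: [-0.225, 3.133, 0.0]
ft_force: [-0.4, -0.2, -0.5]
width: 0.0194
finger_force: 58.8
```

Request:
play_rows:
  motion:
    - {"twist": [0,0,0],"dp": [0,0,0.1],"hand": 1}
    - {"twist": [0,0,0],"dp": [0,0,0.2],"hand": 1}
    - {"twist": [0,0,0],"dp": [0,0,0.2],"hand": 1}

```text
clock: 6.7
tcp_pos: [0.4755, 0.266, 0.0571]
tool_rot: [0.225, -3.133, 0.0]
ft_force: [-0.1, 0.0, -0.9]
width: 0.0191
finger_force: 58.8
```

```bash
python3 -c "
from h import *
st()"
```

```text
6.7 [0.4755 0.266  0.0571] [-0.1  0.  -0.9] [ 0.05 -0.01 -0.05] 0.0191 58.8
```

Request:
play_rows:
  motion:
    - {"twist": [0,0,0],"dp": [0,0,0.15],"hand": 1}
    - {"twist": [0,0,0],"dp": [0,0,0.3],"hand": 1}
    - {"twist": [0,0,0],"dp": [0,0,0.3],"hand": 1}

```text
clock: 7.0
tcp_pos: [0.4754, 0.2659, 0.054]
tool_rot: [0.225, -3.133, 0.0]
ft_force: [0.3, 0.1, -1.0]
width: 0.0191
finger_force: 58.8
```

```bash
python3 -c "
from h import *
st()"
```

```text
7.0 [0.4754 0.2659 0.054 ] [ 0.3  0.1 -1. ] [0.  0.1 0. ] 0.0191 58.8
```

Request:
play_rows:
  motion:
    - {"twist": [0,0,0],"dp": [0,0,0.2],"hand": 1}
    - {"twist": [0,0,0],"dp": [0,0,0.4],"hand": 1}
    - {"twist": [0,0,0],"dp": [0,0,0.6],"hand": 1}
    - {"twist": [0,0,0],"dp": [0,0,0.72],"hand": 1}
    - {"twist": [0,0,0],"dp": [0,0,0.72],"hand": 1}

```text
clock: 7.5
tcp_pos: [0.4754, 0.266, 0.0468]
tool_rot: [0.225, -3.133, 0.0]
ft_force: [0.2, 0.4, -0.7]
width: 0.0188
finger_force: 58.8
```

```bash
python3 - <<'E'
from h import *
s=st();c=shot('side');np.save('side3.npy',c,allow_pickle=True)
im=cv2.resize(c['color'][:,:,::-1][180:215,270:305],(400,400),interpolation=2);cv2.imwrite('pics/c6.png',im)
E
```

```text
7.5 [0.4754 0.266  0.0468] [ 0.2  0.4 -0.7] [-0.03  0.03  0.06] 0.0188 58.8
```

View pics/c6.png

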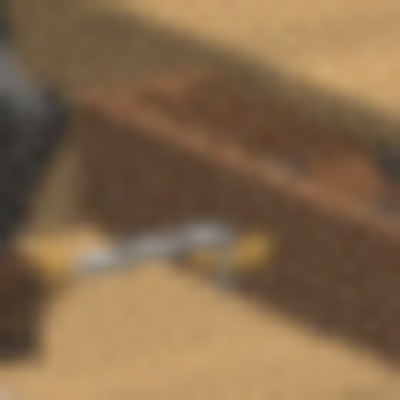

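The prong passes down at the ring with its end visible below it at (225,280). Test pull next.

Request:
play_rows:
  motion:
    - {"twist": [0,0,0],"dp": [0.15,0,0],"hand": 1}
    - {"twist": [0,0,0],"dp": [0.3,0,0],"hand": 1}
    - {"twist": [0,0,0],"dp": [0.45,0,0],"hand": 1}
    - {"twist": [0,0,0],"dp": [0.6,0,0],"hand": 1}
    - {"twist": [0,0,0],"dp": [0.8,0,0],"hand": 1}
    - {"twist": [0,0,0],"dp": [1.0,0,0],"hand": 1}
    - {"twist": [0,0,0],"dp": [1.2,0,0],"hand": 1}

```text
clock: 8.25
tcp_pos: [0.4639, 0.2644, 0.0473]
tool_rot: [-0.225, 3.133, 0.0]
ft_force: [3.0, 0.5, -0.9]
width: 0.0189
finger_force: 58.7
```

```bash
python3 -c "
from h import *
st()"
```

```text
8.25 [0.4639 0.2644 0.0473] [ 3.   0.5 -0.9] [ 0.1  -0.58 -0.02] 0.0189 58.7
```

Engaged: drag is about 3 N. I'll pull through the free travel.

Request:
play_rows:
  motion:
    - {"twist": [0,0,0],"dp": [0.3,0,0],"hand": 1}
    - {"twist": [0,0,0],"dp": [0.6,0,0],"hand": 1}
    - {"twist": [0,0,0],"dp": [0.9,0,0],"hand": 1}
    - {"twist": [0,0,0],"dp": [1.2,0,0],"hand": 1}
    - {"twist": [0,0,0],"dp": [1.5,0,0],"hand": 1}
    - {"twist": [0,0,0],"dp": [1.8,0,0],"hand": 1}
    - {"twist": [0,0,0],"dp": [2.1,0,0],"hand": 1}
    - {"twist": [0,0,0],"dp": [2.4,0,0],"hand": 1}
    - {"twist": [0,0,0],"dp": [2.7,0,0],"hand": 1}
    - {"twist": [0,0,0],"dp": [3.0,0,0],"hand": 1}
    - {"twist": [0,0,0],"dp": [3.3,0,0],"hand": 1}

```text
clock: 9.35
tcp_pos: [0.4309, 0.2596, 0.0471]
tool_rot: [-0.225, 3.133, 0.0]
ft_force: [4.0, -0.3, 0.3]
width: 0.0191
finger_force: 58.8
```

```bash
python3 - <<'E'
from h import *
s=st();c=shot('side','x.png');c0=np.load('side.npy',allow_pickle=True).item()
im=np.hstack([cv2.resize(x['color'][:,:,::-1][175:245,235:305],(400,400),interpolation=2) for x in (c0,c)]);cv2.imwrite('pics/c7.png',im)
E
```

```text
9.35 [0.4309 0.2596 0.0471] [ 4.  -0.3  0.3] [ 0.11 -0.77 -0.  ] 0.0191 58.8
```

View pics/c7.png

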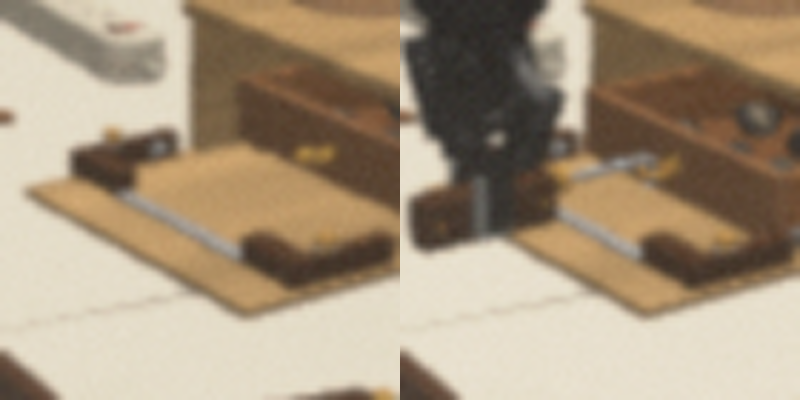

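The tray follows the hook, about 50–80 mm from home. I'll continue and watch for the ride-up force.

Request:
play_rows:
  motion:
    - {"twist": [0,0,0],"dp": [0.3,0,0],"hand": 1}
    - {"twist": [0,0,0],"dp": [0.6,0,0],"hand": 1}
    - {"twist": [0,0,0],"dp": [0.9,0,0],"hand": 1}
    - {"twist": [0,0,0],"dp": [1.2,0,0],"hand": 1}
    - {"twist": [0,0,0],"dp": [1.5,0,0],"hand": 1}

```text
clock: 9.9
tcp_pos: [0.4158, 0.2574, 0.047]
tool_rot: [0.225, -3.133, 0.0]
ft_force: [3.0, 0.2, -2.1]
width: 0.019
finger_force: 58.7
```

Request:
play_rows:
  motion:
    - {"twist": [0,0,0],"dp": [0.2,0,0],"hand": 1}
    - {"twist": [0,0,0],"dp": [0.4,0,0],"hand": 1}
    - {"twist": [0,0,0],"dp": [0.6,0,0],"hand": 1}

```text
clock: 10.2
tcp_pos: [0.4111, 0.2569, 0.0472]
tool_rot: [-0.225, 3.132, 0.001]
ft_force: [5.3, -0.1, -3.7]
width: 0.0195
finger_force: 58.6
```

Request:
play_rows:
  motion:
    - {"twist": [0,0,0],"dp": [0.2,0,0],"hand": 1}
    - {"twist": [0,0,0],"dp": [0.4,0,0],"hand": 1}
    - {"twist": [0,0,0],"dp": [0.6,0,0],"hand": 1}

```text
clock: 10.5
tcp_pos: [0.4044, 0.2557, 0.0471]
tool_rot: [-0.225, 3.133, 0.0]
ft_force: [4.6, 1.3, -2.9]
width: 0.0192
finger_force: 58.7
```

Request:
play_rows:
  motion:
    - {"twist": [0,0,0],"dp": [0.2,0,0.05],"hand": 1}
    - {"twist": [0,0,0],"dp": [0.4,0,0.05],"hand": 1}

```text
clock: 10.7
tcp_pos: [0.4008, 0.2553, 0.0468]
tool_rot: [-0.225, 3.132, 0.0]
ft_force: [3.7, 1.1, -1.6]
width: 0.0192
finger_force: 58.8
```

Request:
play_rows:
  motion:
    - {"twist": [0,0,0],"dp": [0.2,0,0.05],"hand": 1}
    - {"twist": [0,0,0],"dp": [0.4,0,0.05],"hand": 1}

```text
clock: 10.9
tcp_pos: [0.3971, 0.2548, 0.0465]
tool_rot: [-0.225, 3.132, 0.001]
ft_force: [6.2, 1.0, -0.0]
width: 0.0187
finger_force: 58.9
```

Request:
play_rows:
  motion:
    - {"twist": [0,0,0],"dp": [0.2,0,0],"hand": 1}
    - {"twist": [0,0,0],"dp": [0.4,0,0],"hand": 1}

```text
clock: 11.1
tcp_pos: [0.3931, 0.2543, 0.0465]
tool_rot: [-0.225, 3.132, 0.001]
ft_force: [4.9, 0.4, -0.4]
width: 0.0192
finger_force: 58.9
```

Request:
play_rows:
  motion:
    - {"twist": [0,0,0],"dp": [0.2,0,0],"hand": 1}
    - {"twist": [0,0,0],"dp": [0.4,0,0],"hand": 1}

```text
clock: 11.3
tcp_pos: [0.3891, 0.2537, 0.0465]
tool_rot: [-0.225, 3.132, 0.001]
ft_force: [6.0, -0.2, -0.7]
width: 0.0191
finger_force: 58.9
```

Request:
play_rows:
  motion:
    - {"twist": [0,0,0],"dp": [0.2,0,0],"hand": 1}
    - {"twist": [0,0,0],"dp": [0.4,0,0],"hand": 1}

```text
clock: 11.5
tcp_pos: [0.3852, 0.2531, 0.0465]
tool_rot: [-0.225, 3.132, 0.001]
ft_force: [5.0, 0.7, -0.1]
width: 0.0191
finger_force: 58.9
```

Request:
play_rows:
  motion:
    - {"twist": [0,0,0],"dp": [0.15,0,0],"hand": 1}
    - {"twist": [0,0,0],"dp": [0.3,0,0],"hand": 1}

```text
clock: 11.7
tcp_pos: [0.3819, 0.2527, 0.0464]
tool_rot: [-0.225, 3.132, 0.001]
ft_force: [3.9, 1.2, 0.5]
width: 0.019
finger_force: 59.0
```

```bash
python3 - <<'E'
from h import *
s=st();c=shot('side');np.save('side4.npy',c,allow_pickle=True)
V=c['color'].astype(int)
# ring/brass and prong location; block inner face, front board bottom edge along a line of const rack y=-0.07
o=np.array([.575,.2773]);r=R.from_euler('z',8.2,True)
for y in (-.075,-.07):
  for x in np.arange(-.12,0,.004):
    q=r.apply([x,y,0])+[*o,.034];u,v=proj(c,q);u+=1.2
    p=cv2.getRectSubPix(c['color'],(1,1),(float(u),float(v)))[0,0];print(round(x,3),p.tolist(),end=' ')
  print()
E
```

```text
11.7 [0.3819 0.2527 0.0464] [3.9 1.2 0.5] [ 0.22 -0.94  0.1 ] 0.019 59.0
-0.12 [167, 140, 107] -0.116 [158, 143, 127] -0.112 [165, 155, 144] -0.108 [177, 165, 149] -0.104 [181, 160, 133] -0.1 [166, 138, 106] -0.096 [126, 102, 74] -0.092 [96, 72, 52] -0.088 [87, 63, 46] -0.084 [90, 65, 48] -0.08 [91, 69, 49] -0.076 [91, 67, 50] -0.072 [90, 66, 48] -0.068 [93, 71, 51] -0.064 [93, 71, 53] -0.06 [94, 71, 51] -0.056 [97, 72, 54] -0.052 [102, 77, 57] -0.048 [105, 79, 58] -0.044 [104, 77, 52] -0.04 [108, 78, 51] -0.036 [108, 76, 52] -0.032 [107, 74, 51] -0.028 [107, 74, 52] -0.024 [110, 76, 54] -0.02 [109, 75, 52] -0.016 [109, 77, 52] -0.012 [110, 76, 53] -0.008 [109, 75, 52] -0.004 [108, 76, 52] 
-0.12 [172, 144, 111] -0.116 [157, 141, 124] -0.112 [167, 158, 150] -0.108 [176, 163, 147] -0.104 [188, 164, 133] -0.1 [186, 154, 115] -0.096 [169, 138, 97] -0.092 [124, 98, 69] -0.088 [95, 72, 53] -0.084 [90, 66, 50] -0.08 [89, 66, 49] -0.076 [92, 70, 50] -0.072 [90, 67, 50] -0.068 [91, 69, 53] -0.064 [93, 72, 53] -0.06 [94, 72, 53] -0.056 [96, 71, 53] -0.052 [99, 74, 56] -0.048 [103, 78, 58] -0.044 [106, 79, 59] -0.04 [110, 80, 57] -0.036 [108, 75, 51] -0.032 [110, 77, 53] -0.028 [108, 75, 52] -0.024 [109, 76, 54] -0.02 [110, 77, 53] -0.016 [107, 74, 50] -0.012 [106, 75, 50] -0.008 [109, 76, 53] -0.004 [108, 75, 48]
```

Request:
play_rows:
  motion:
    - {"twist": [0,0,0],"dp": [0.1,0,0],"hand": 1}
    - {"twist": [0,0,0],"dp": [0.2,0,0],"hand": 1}

```text
clock: 11.95
tcp_pos: [0.3798, 0.2522, 0.0462]
tool_rot: [-0.225, 3.133, 0.0]
ft_force: [5.1, 1.0, 0.3]
width: 0.0191
finger_force: 59.1
```

Request:
play_rows:
  motion:
    - {"twist": [0,0,0],"dp": [0.1,0,0],"hand": 1}
    - {"twist": [0,0,0],"dp": [0.2,0,0],"hand": 1}

```text
clock: 12.15
tcp_pos: [0.3785, 0.2519, 0.0463]
tool_rot: [-0.224, 3.132, -0.0]
ft_force: [6.5, 0.2, -1.2]
width: 0.0191
finger_force: 59.0
```

Request:
play_rows:
  motion:
    - {"twist": [0,0,0],"dp": [0.05,0,0],"hand": 1}
    - {"twist": [0,0,0],"dp": [0.1,0,0],"hand": 1}

```text
clock: 12.35
tcp_pos: [0.3774, 0.2516, 0.0462]
tool_rot: [-0.224, 3.132, -0.001]
ft_force: [6.6, -0.7, 0.8]
width: 0.019
finger_force: 59.1
```

```bash
python3 -c "
from h import *
st()"
```

```text
12.35 [0.3774 0.2516 0.0462] [ 6.6 -0.7  0.8] [-0.08 -1.24 -0.13] 0.019 59.1
```

Request:
play_rows:
  motion:
    - {"twist": [0,0,0],"dp": [0.05,0,0],"hand": 1}
    - {"twist": [0,0,0],"dp": [0.1,0,0],"hand": 1}

```text
clock: 12.55
tcp_pos: [0.3768, 0.2515, 0.0463]
tool_rot: [-0.224, 3.131, -0.001]
ft_force: [7.5, 0.3, -1.3]
width: 0.0191
finger_force: 59.0
```

```bash
python3 -c "
from h import *
st()"
```

```text
12.55 [0.3768 0.2515 0.0463] [ 7.5  0.3 -1.3] [-0.03 -1.56 -0.17] 0.0191 59.0
```

Request:
play_rows:
  motion:
    - {"twist": [0,0,0],"dp": [0.05,0,0],"hand": 1}
    - {"twist": [0,0,0],"dp": [0.1,0,0],"hand": 1}

```text
clock: 12.75
tcp_pos: [0.3767, 0.2515, 0.0465]
tool_rot: [-0.223, 3.13, -0.0]
ft_force: [9.8, -0.9, -2.9]
width: 0.0195
finger_force: 58.9
```

```bash
python3 -c "
from h import *
st()"
```

```text
12.75 [0.3767 0.2515 0.0465] [ 9.8 -0.9 -2.9] [-0.01 -1.85 -0.19] 0.0195 58.9
```

Request:
play_rows:
  motion:
    - {"twist": [0,0,0],"dp": [0.05,0,0.05],"hand": 1}
    - {"twist": [0,0,0],"dp": [0.05,0,0.05],"hand": 1}

```text
clock: 12.95
tcp_pos: [0.3767, 0.2516, 0.0462]
tool_rot: [-0.223, 3.129, -0.0]
ft_force: [9.7, -0.1, -0.8]
width: 0.0192
finger_force: 58.9
```

```bash
python3 - <<'E'
from h import *
st();c=shot('side');t=shot('top');np.save('side5.npy',c,allow_pickle=True);np.save('top5.npy',t,allow_pickle=True)
a=c['color'][:,:,::-1][180:240,245:315];b=t['color'][:,:,::-1][150:225,175:265]
cv2.imwrite('pics/c8.png',np.hstack([cv2.resize(a,(480,411),interpolation=2),cv2.resize(b,(320,411),interpolation=2)]))
E
```

```text
12.95 [0.3767 0.2516 0.0462] [ 9.7 -0.1 -0.8] [-0.04 -1.89 -0.2 ] 0.0192 58.9
```

View pics/c8.png

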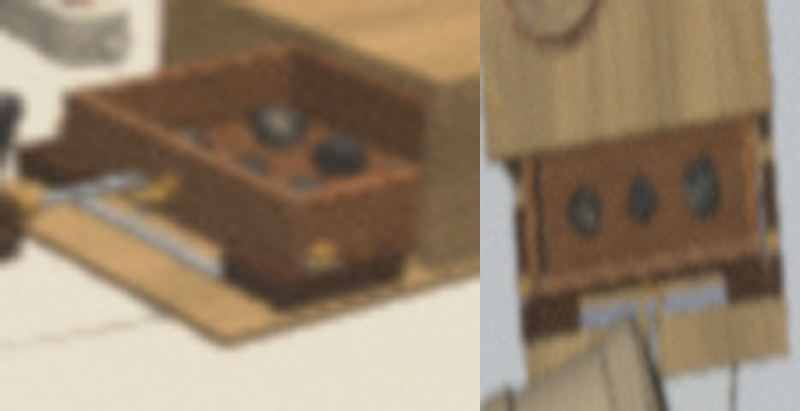

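The side and top views show the tray's front edge against both stop blocks (top crop (550,295) and (752,270)), and the pull force has built up against something rigid. I'll pull slightly more, to about 12 N, to be sure both catches are seated.

Request:
play_rows:
  motion:
    - {"twist": [0,0,0],"dp": [0.04,0,0],"hand": 1}
    - {"twist": [0,0,0],"dp": [0.08,0,0],"hand": 1}
    - {"twist": [0,0,0],"dp": [0.08,0,0],"hand": 1}

```text
clock: 13.35
tcp_pos: [0.3766, 0.2516, 0.0463]
tool_rot: [-0.222, 3.128, 0.0]
ft_force: [12.5, 0.1, -3.2]
width: 0.019
finger_force: 58.8
```

```bash
python3 -c "
from h import *
st()"
```

```text
13.35 [0.3766 0.2516 0.0463] [12.5  0.1 -3.2] [-0.03 -2.14 -0.2 ] 0.019 58.8
```

Request:
play_rows:
  motion:
    - {"twist": [0,0,0],"dp": [-0.1,0,0],"hand": 1}
    - {"twist": [0,0,0],"dp": [-0.2,0,0],"hand": 1}
    - {"twist": [0,0,0],"dp": [-0.3,0,0],"hand": 1}
    - {"twist": [0,0,0],"dp": [-0.4,0,0],"hand": 1}
    - {"twist": [0,0,0],"dp": [-0.4,0,0],"hand": 1}

```text
clock: 13.85
tcp_pos: [0.3769, 0.2517, 0.0454]
tool_rot: [0.225, -3.133, 0.0]
ft_force: [4.1, 0.0, 0.5]
width: 0.0193
finger_force: 59.2
```

```bash
python3 - <<'E'
from h import *
s=st();print(s['tool_rot'])
E
```

```text
13.85 [0.3769 0.2517 0.0454] [4.1 0.  0.5] [ 0.13 -0.78  0.07] 0.0193 59.2
[ 2.25124890e-01 -3.13266528e+00  6.00676358e-05]
```

Request:
play_rows:
  motion:
    - {"twist": [0,0,0],"dp": [-0.1,0,0],"hand": 1}
    - {"twist": [0,0,0],"dp": [-0.2,0,0],"hand": 1}
    - {"twist": [0,0,0],"dp": [-0.2,0,0],"hand": 1}

```text
clock: 14.15
tcp_pos: [0.3778, 0.2516, 0.0449]
tool_rot: [0.225, -3.131, 0.001]
ft_force: [-0.4, 0.5, -1.1]
width: 0.0191
finger_force: 59.1
```

```bash
python3 -c "
from h import *
st()"
```

```text
14.15 [0.3778 0.2516 0.0449] [-0.4  0.5 -1.1] [0.   0.01 0.03] 0.0191 59.1
```

Request:
play_rows:
  motion:
    - {"twist": [0,0,0],"dp": [-0.1,0,0],"hand": 1}
    - {"twist": [0,0,0],"dp": [-0.2,0,0],"hand": 1}
    - {"twist": [0,0,0],"dp": [-0.2,0,-0.2],"hand": 1}
    - {"twist": [0,0,0],"dp": [-0.2,0,-0.4],"hand": 1}
    - {"twist": [0,0,0],"dp": [-0.2,0,-0.4],"hand": 1}

```text
clock: 14.65
tcp_pos: [0.3815, 0.2525, 0.0499]
tool_rot: [-0.225, 3.133, 0.0]
ft_force: [-0.3, 0.0, -0.5]
width: 0.0192
finger_force: 59.1
```

```bash
python3 -c "
from h import *
st()"
```

```text
14.65 [0.3815 0.2525 0.0499] [-0.3  0.  -0.5] [ 0.02  0.01 -0.02] 0.0192 59.1
```

Request:
play_rows:
  motion:
    - {"twist": [0,0,0],"dp": [0.1,0,-0.3],"hand": 1}
    - {"twist": [0,0,0],"dp": [0.1,0,-0.6],"hand": 1}
    - {"twist": [0,0,0],"dp": [0.1,0,-0.9],"hand": 1}
    - {"twist": [0,0,0],"dp": [0.1,0,-0.9],"hand": 1}

```text
clock: 15.05
tcp_pos: [0.3807, 0.2525, 0.0592]
tool_rot: [-0.225, 3.132, 0.001]
ft_force: [0.3, -0.4, -1.2]
width: 0.019
finger_force: 59.1
```

```bash
python3 -c "
from h import *
st()"
```

```text
15.05 [0.3807 0.2525 0.0592] [ 0.3 -0.4 -1.2] [ 0.   -0.   -0.04] 0.019 59.1
```

Request:
play_rows:
  motion:
    - {"twist": [0,0,0],"dp": [0,0,-1],"hand": 1}
    - {"twist": [0,0,0],"dp": [0,0,-3],"hand": 1}
    - {"twist": [0,0,0],"dp": [0,0,-5],"hand": 1}
    - {"twist": [0,0,0],"dp": [0,0,-7],"hand": 1}
    - {"twist": [0,0,0],"dp": [0,0,-7],"hand": 1}

```text
clock: 15.55
tcp_pos: [0.3822, 0.2531, 0.1316]
tool_rot: [-0.225, 3.128, 0.003]
ft_force: [0.7, 0.4, -0.9]
width: 0.019
finger_force: 59.1
```

```bash
python3 - <<'E'
from h import *
st();to([.4095,-.0102,.13],-2.7);to([.4095,-.0102,.045],-2.7)
E
```

```text
15.55 [0.3822 0.2531 0.1316] [ 0.7  0.4 -0.9] [0.06 0.01 0.  ] 0.019 59.1
dp [1.06, -26.45, 0.11] tw [0.11, 0.3, 10.92]
dp [1.11, -26.47, 8.61] tw [0.11, 0.3, 10.92]
```

Request:
play_rows:
  motion:
    - {"twist": [0,0,1],"dp": [0.1,-2,0],"hand": 1}
    - {"twist": [0,0,3],"dp": [0.3,-6,0],"hand": 1}
    - {"twist": [0,0,5],"dp": [0.5,-10,0],"hand": 1}
    - {"twist": [0,0,7],"dp": [0.7,-14,0],"hand": 1}
    - {"twist": [0,0,9],"dp": [0.9,-18,0],"hand": 1}
    - {"twist": [0,0,10.9],"dp": [1.0,-22,0],"hand": 1}
    - {"twist": [0,0,10.9],"dp": [1.1,-25,0],"hand": 1}
    - {"twist": [0,0,10.9],"dp": [1.1,-26.5,0],"hand": 1}
    - {"twist": [0,0,10.9],"dp": [1.1,-26.5,2.5],"hand": 1}
    - {"twist": [0,0,10.9],"dp": [1.1,-26.5,5],"hand": 1}
    - {"twist": [0,0,10.9],"dp": [1.1,-26.5,7.5],"hand": 1}
    - {"twist": [0,0,10.9],"dp": [1.1,-26.5,8.6],"hand": 1}
    - {"twist": [0,0,10.9],"dp": [1.1,-26.5,8.6],"hand": 1}
    - {"twist": [0,0,10.9],"dp": [1.1,-26.5,8.6],"hand": 1}

```text
clock: 16.95
tcp_pos: [0.407, -0.0115, 0.0424]
tool_rot: [-0.074, -3.14, -0.0]
ft_force: [0.4, -1.0, 0.4]
width: 0.0191
finger_force: 59.1
```

```bash
python3 - <<'E'
from h import *
s=st();to([.4095,-.0102,.033],-2.7)
c=shot('side');c0=np.load('side.npy',allow_pickle=True).item()
# rod line vs. original rod line (diff against scene w/o hook is not needed: bluish-grey pixels on cork)
def rod(c):
    im=c['color'].astype(int);m=(im[:,:,2]>im[:,:,0]-12)&(im.sum(2)<560)
    out=[]
    for u in range(306,322):
        v=np.where(m[225:262,u])[0];out.append((u,round(v.mean()+225,1) if len(v) else None,len(v)))
    return out
print(rod(c0));print(rod(c))
r=R.from_euler('z',-2.7,True)
for z,p in ((.004,np.array([.4085,-.0095,0])),(s['tcp_pos'][2]-.0328+.004,s['tcp_pos']-[.0012,-.0007,0])):
    print([np.round(proj(c,np.array([p[0],p[1],z])+r.apply([b,0,.023])),1).tolist() for b in (.055,.085,.115)])
E
```

```text
16.95 [ 0.407  -0.0115  0.0424] [ 0.4 -1.   0.4] [-0.03  0.01 -0.01] 0.0191 59.1
dp [-0.24, 0.14, 0.94] tw [0.01, -0.04, 0.01]
[(306, None, 0), (307, None, 0), (308, None, 0), (309, None, 0), (310, None, 0), (311, None, 0), (312, None, 0), (313, None, 0), (314, None, 0), (315, None, 0), (316, None, 0), (317, None, 0), (318, None, 0), (319, None, 0), (320, None, 0), (321, None, 0)]
[(306, None, 0), (307, None, 0), (308, None, 0), (309, None, 0), (310, None, 0), (311, None, 0), (312, None, 0), (313, np.float64(241.0), 1), (314, None, 0), (315, None, 0), (316, None, 0), (317, None, 0), (318, None, 0), (319, None, 0), (320, None, 0), (321, None, 0)]
[[302.4, 246.2], [312.2, 244.2], [321.8, 242.3]]
[[301.9, 243.3], [311.8, 241.4], [321.4, 239.5]]
```

Request:
play_rows:
  motion:
    - {"twist": [0,0,0],"dp": [-0.2,0.1,0.3],"hand": 1}
    - {"twist": [0,0,0],"dp": [-0.2,0.1,0.5],"hand": 1}
    - {"twist": [0,0,0],"dp": [-0.2,0.1,0.7],"hand": 1}
    - {"twist": [0,0,0],"dp": [-0.2,0.1,0.8],"hand": 1}
    - {"twist": [0,0,0],"dp": [-0.2,0.1,0.8],"hand": 1}

```text
clock: 17.5
tcp_pos: [0.4092, -0.0106, 0.0345]
tool_rot: [-0.074, -3.141, -0.0]
ft_force: [-0.3, -1.0, -1.0]
width: 0.0191
finger_force: 59.1
```

```bash
python3 -c "
from h import *
st()"
```

```text
17.5 [ 0.4092 -0.0106  0.0345] [-0.3 -1.  -1. ] [ 0.    0.   -0.02] 0.0191 59.1
```

Request:
play_rows:
  motion:
    - {"twist": [0,0,0],"dp": [0,0,0.08],"hand": 1}
    - {"twist": [0,0,0],"dp": [0,0,0.15],"hand": 1}
    - {"twist": [0,0,0],"dp": [0,0,0.15],"hand": 1}

```text
clock: 17.8
tcp_pos: [0.4093, -0.0106, 0.033]
tool_rot: [0.074, 3.141, 0.0]
ft_force: [1.3, -1.2, -0.4]
width: 0.0192
finger_force: 59.1
```

```bash
python3 -c "
from h import *
st()"
```

```text
17.8 [ 0.4093 -0.0106  0.033 ] [ 1.3 -1.2 -0.4] [0.03 0.04 0.02] 0.0192 59.1
```

Request:
play_rows:
  motion:
    - {"twist": [0,0,0],"dp": [0,0,0.05],"hand": 1}
    - {"twist": [0,0,0],"dp": [0,0,0.1],"hand": 1}
    - {"twist": [0,0,0],"dp": [0,0,0.1],"hand": 1}

```text
clock: 18.1
tcp_pos: [0.4094, -0.0107, 0.0328]
tool_rot: [0.073, 3.14, -0.0]
ft_force: [-3.6, -0.4, 9.9]
width: 0.019
finger_force: 60.7
```

```bash
python3 -c "
from h import *
st()"
```

```text
18.1 [ 0.4094 -0.0107  0.0328] [-3.6 -0.4  9.9] [ 0.12  0.57 -0.01] 0.019 60.7
```

Request:
play_rows:
  motion:
    - {"twist": [0,0,0],"dp": [0,0,-0.07],"hand": 1}
    - {"twist": [0,0,0],"dp": [0,0,-0.07],"hand": 0.45}
    - {"twist": [0,0,0],"dp": [0,0,-0.07],"hand": 0.3}
    - {"twist": [0,0,0],"dp": [0,0,-0.07],"hand": 0}
    - {"twist": [0,0,0],"dp": [0,0,-0.07],"hand": -0.3}
    - {"twist": [0,0,0],"dp": [0,0,-0.07],"hand": -0.5}
    - {"twist": [0,0,0],"dp": [0,0,-0.07],"hand": -0.5}
    - {"twist": [0,0,0],"dp": [0,0,-0.07],"hand": -0.5}

```text
clock: 18.9
tcp_pos: [0.4094, -0.0107, 0.0327]
tool_rot: [0.074, 3.141, 0.0]
ft_force: [0.1, 1.0, -0.8]
width: 0.0639
finger_force: 0.0
```

```bash
python3 -c "
from h import *
st()"
```

```text
18.9 [ 0.4094 -0.0107  0.0327] [ 0.1  1.  -0.8] [-0.02 -0.05  0.03] 0.0639 0.0
```

Request:
play_rows:
  motion:
    - {"twist": [0,0,0],"dp": [0,0,-1],"hand": -0.5}
    - {"twist": [0,0,0],"dp": [0,0,-3],"hand": -0.5}
    - {"twist": [0,0,0],"dp": [0,0,-6],"hand": -0.5}
    - {"twist": [0,0,0],"dp": [0,0,-10],"hand": -0.5}
    - {"twist": [0,0,0],"dp": [0,0,-14],"hand": -0.5}
    - {"twist": [0,0,0],"dp": [0,-4,-18],"hand": -0.5}
    - {"twist": [0,0,0],"dp": [0,-9,-20],"hand": -0.5}
    - {"twist": [0,0,0],"dp": [0,-14,-20],"hand": -0.5}
    - {"twist": [0,0,0],"dp": [0,-19,-20],"hand": -0.5}
    - {"twist": [0,0,0],"dp": [0,-24,-20],"hand": -0.5}
    - {"twist": [0,0,0],"dp": [0,-28,-20],"hand": -0.5}
    - {"twist": [0,0,0],"dp": [0,-28,-20],"hand": -0.5}
    - {"twist": [0,0,0],"dp": [0,-28,-20],"hand": -0.5}

```text
clock: 20.2
tcp_pos: [0.3956, -0.2912, 0.2329]
tool_rot: [-0.078, -3.14, -0.001]
ft_force: [-0.9, 1.2, 0.2]
width: 0.0641
finger_force: 0.0
```

```bash
python3 - <<'E'
from h import *
st();t=shot('top');t0=np.load('top.npy',allow_pickle=True).item()
s=shot('side');s0=np.load('side.npy',allow_pickle=True).item()
for n,a,b in (('top',t,t0),('side',s,s0)):
    d=(np.abs(a['color'].astype(int)-b['color']).sum(2)>70).astype(np.uint8)
    k,_,S,C=cv2.connectedComponentsWithStats(d);print(n,[x[:5].tolist() for x in S[1:] if x[4]>8])
def handle(c):
    g=cv2.cvtColor(c['color'],7);m=np.zeros_like(g);m[215:262,304:330]=g[215:262,304:330]<70
    cn=max(cv2.findContours(m,0,2)[0],key=cv2.contourArea);return cv2.minAreaRect(cn)
print(handle(t0),handle(t))
# tray front edge + eye in top view: reddish extents along rack axis at y=+-.085
o=np.array([.575,.2773]);r=R.from_euler('z',8.2,True)
for y in (.085,.07,-.07,-.085):
    row=[]
    for x in np.arange(-.1,-.055,.003):
        q=r.apply([x,y,0])+[*o,.055];u,v=proj(t,q)
        p=cv2.getRectSubPix(t['color'],(1,1),(float(u),float(v)))[0,0];row.append(int(p[0]))
    print(y,row)
E
```

```text
20.2 [ 0.3956 -0.2912  0.2329] [-0.9  1.2  0.2] [ 0.03 -0.01  0.06] 0.0641 0.0
top [[188, 172, 67, 34, 1752], [377, 185, 178, 147, 12038], [545, 208, 15, 32, 222], [420, 233, 15, 10, 99], [229, 302, 87, 108, 3039], [276, 317, 46, 10, 356], [364, 321, 127, 99, 7070], [0, 326, 152, 94, 6959], [287, 327, 89, 74, 1660], [447, 328, 50, 61, 545], [302, 341, 14, 2, 17], [285, 345, 8, 7, 22], [278, 348, 66, 59, 1574], [291, 370, 55, 50, 1066], [0, 372, 32, 48, 1211], [296, 386, 29, 23, 292], [283, 411, 9, 9, 53]]
side [[0, 0, 33, 120, 3548], [94, 0, 77, 139, 6651], [177, 0, 29, 142, 2185], [356, 0, 10, 10, 74], [333, 22, 72, 194, 6552], [358, 25, 31, 4, 76], [341, 31, 2, 10, 16], [167, 86, 22, 53, 777], [194, 90, 4, 9, 26], [179, 101, 3, 11, 28], [184, 101, 4, 11, 36], [196, 100, 2, 11, 18], [12, 126, 4, 6, 10], [1, 139, 32, 17, 215], [155, 139, 6, 5, 22], [125, 143, 66, 82, 2232], [0, 161, 86, 82, 4685], [0, 163, 2, 14, 20], [113, 164, 23, 33, 419], [62, 171, 49, 28, 411], [63, 179, 22, 24, 128], [0, 184, 1, 16, 16], [146, 185, 5, 17, 36], [254, 190, 52, 29, 630], [287, 192, 19, 9, 42], [284, 196, 3, 4, 10], [290, 201, 4, 3, 9], [85, 212, 30, 25, 280], [362, 214, 13, 15, 138], [73, 239, 6, 3, 16], [306, 241, 17, 5, 39], [267, 242, 35, 17, 90]]
((315.6793212890625, 237.95172119140625), (5.813480377197266, 28.127849578857422), 3.3664603233337402) ((316.7638244628906, 237.51551818847656), (5.696036338806152, 29.126123428344727), 3.3664605617523193)
0.085 [153, 149, 134, 109, 82, 72, 71, 72, 73, 70, 73, 94, 113, 113, 105, 88]
0.07 [160, 156, 145, 119, 89, 74, 73, 72, 71, 71, 78, 97, 115, 117, 109, 104]
-0.07 [142, 138, 132, 116, 90, 73, 73, 70, 71, 69, 73, 92, 114, 119, 115, 106]
-0.085 [149, 143, 135, 116, 91, 75, 71, 72, 73, 74, 75, 85, 104, 116, 118, 114]
```

```bash
python3 -c "
from plant import robot
print(robot.close_job())"
```

```text
the job is handed in; nothing more can be done
None
```

I drew the tray out square against both stop blocks and laid the hook back upright on its pad, within about 3 mm of where it started. The highest pull I read was 12.5 N and the whole job took about 20 s. I judged the catches seated from the rigid stop at 12.5 N and the images, since I couldn't read them directly.

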